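# Lock the bayonet lid onto the seed grinder

### The arm

A 6-joint arm with a two-finger parallel gripper is mounted at the origin on a cart in front of the work surface, level with it; the furniture and walls round the work are solid. World frame = base frame: x ahead of the robot, y to its left, z up, the work surface at z = 0. Lengths are in m, angles in rad, forces in N, time in s.
With the tool pointing down it reaches from about 0.35 to 0.975 m from the base axis. Payload 4.9 kg.
Tool frame: the origin (TCP) lies midway between the tips of the shut fingers; the grasp point (between the pads) lies 19 mm behind it; z points along the fingers, y is the direction in which the jaws open and shut (so a half turn about z gives the same grasp; the last joint's range is limited). The gripper opens to 85 mm and grips with 20 to 120 N. Pads are 22 mm wide; open, the fingers measure 114 mm over their backs; the gripper's body (76 mm by 85 mm) begins 54 mm behind the grasp point. The pads swing forward as they close: fully open they stand 13 mm farther back than shut.
Start: joints at [-1.22, 0.053, 1.613, -0, 1.476, -0.119], TCP at [0.283, -0.557, 0.231] pointing down, gripper open.
Joint ranges: [-3.01, 3.01], [-1.01, 2.22], [0.06, 2.58], [-1.02, 4.17], [0.09, 2.62], [-3.14, 3.14]. Speed limits (rad/s): [2.57, 2.57, 3.14, 3.14, 3.14, 3.14].

### API

Orientations are given as a rotation vector (axis times angle).
In Python, from station import ctrl gives the robot as it stands.
- The arm moves only by the shell command python3 -m jog 'ROWS' [FORCE]. ROWS is JSON, one flat list of numbers, 7 for each row, row after row: the opening, from 0 (shut) to 1 (fully open), then the shift along the tool's x, y, z in m, then the turn, a rotation vector about the tool's x, y, z in degrees. A call has 1 to 10 rows; each row shifts and turns the commanded pose from where the row before left it, along the tool's axes as they then stand; what a row does not reach is not made up. A row lasts 1/8 s, in which the tool goes at most 62.5 mm and 10.7 degrees, less where a joint would pass 70% of its speed; a pose out of reach is approached as far as the arm can. A call with a gripper value outside its range is refused whole. The fingers move at their own pace and stop on an object; FORCE is the grip in N (left out, the last holds). Time passes only in rows, so rows that do not move let the fingers close. It gives the time, the measured TCP pose, the force and the opening at its end, in the units of the state.
- ctrl.get_obs(): the state, without advancing time (a new reading comes with each control period).
- ctrl.get_image(name): name is "scene" or "top"; returns a dict with "image" (400x640x3 uint8, blue, green, red), "camera_matrix" (3x3 intrinsics, pixels), "dist_coeffs" ([k1, k2, p1, p2, k3] as OpenCV has them; the pictures are not rectified), "rvec" (rotation vector, rad) and "tvec" (3), from world to camera coordinates, as OpenCV has them. Camera axes: x right, y down, z forward; pixel columns grow to the right and rows downward; lengths in m; the calibration is good to about 2 mm. A picture is of the moment at which its call begins. There is no depth.
- ctrl.finish_job(): hands the job in, once; it reports no verdict.
Trained networks look in a picture, given as the dict that the camera call returned (one of the last four; its "shot" number tells which), for a name from the list of things; names that differ only in an ending like _2 or _b are one class to them, and where a whole thing is asked for, a point or a joint stands for the part that bears it (a point fixed in the world has none). Each returns a list of dicts, best first, with "p" (0 to 1); they miss things now and then, are a little off and sometimes report something else, mostly with a low value. They report only what shows in the picture. A call takes as long as a camera call.
- ctrl.boxes_of(target, picture): "box" ([centre column, centre row, width, height] in pixels, round what is visible of it).
The state is a dict: "t": time; "q": joint angles; "dq": joint speeds; "effort": joint torques, N m; "tool_pos": TCP position; "tool_rot": TCP orientation; "contact_force": force on the tool from outside, world axes, zero at the start; "wrist_torque": the same for the moment, N m; "opening": finger opening in m.
Only numpy, scipy, OpenCV 4.12 (cv2) and the standard library are available. Lean on these libraries where they do the work, as an engineer would, in place of code of your own. Each camera call takes 0.05 s, during which the arm holds its last target. There are 200 camera calls.

### The job

Close the seed grinder with its own lid, the one with the two orange lugs: line the lugs up with the two slots in the grinder's collar, press the lid down against the spring, and twist it a quarter turn clockwise (seen from above) so that it stays locked down when you let go. Leave the similar plain cover without lugs where it is.

Things in the scene. Friction and masses are not known exactly. Their poses are not given: they have to be found in the camera images.
- lid_grip (a point): Middle of the black bar handle (mm: 64 long, 16 thick, 44 high, along x) on the grinder's lid: steel plate 132 across, 6 thick; point 22 above plate top, 28 above its underside. Below: plug 76 across, 22 deep, tapered to 56, standing on the worktop; at +x and -x, under the bar's ends and orange rim marks, orange lugs 16 wide, 8 thick, out to radius 59, 1-9 above plug foot. Half turn alike.
- grinder_mouth (a point): On the axis of a fixed red grinder (mm: 156 across, 115 high), level with its steel collar's top; z up. Two slots (66 degrees, 58 wide, orange marks) at +x and -x cut the collar's 8 thick ledge (bore 96, slots to radius 69). Play: 10 mm; lugs 20 degrees each way. Lid turns clockwise only when its plate is pressed to 0-5 above the collar; ledge holds from 50 degrees, stop at about 105.
- seat (a joint): Sprung black pad (52 across) inside the mouth that pushes the lid up; reads how far it is pressed, 0 to 0.016 m. Takes 3 N to start, 7 N at 0.013 (plate on collar). A lid only laid in the slots rests on it with the plate 13 mm above the collar, unable to turn; a locked lid is lifted by it until the lugs meet the ledge, plate 5 mm above the collar.
- cover_grip (a point): Middle of the handle bar of a plain dust cover that is not the grinder's lid and is to be left alone: steel plate and black bar of the same sizes, standing on a straight grey plug, without lugs or orange marks.

How it is judged:
By the outcome, as a careful person would: the job done as asked, in the order asked, and still so for the second after the job is handed in, with the robot touching nothing.
It also fails if it takes over 45 s, if anything falls off the work surface, if the arm or the gripper's body presses on something with over 40 N, if the wrist force passes 120 N, or if a joint passes its speed limit or range.

## Working session

There is one attempt and no reset: what is moved stays moved. The work goes in short steps, Python scripts to look and compute and a shell command to move; the robot and the scene stay as the last step left them, time stands still between calls to the robot, and variables do not carry over. Pictures are saved under pics/ and viewed, about 8 in all and at most 12, crops included, and the job is handed in when it is done.

```bash
mkdir -p pics; ls
cat > h.py <<'E'
import numpy as np,cv2
from station import ctrl
def shot(n):
    return ctrl.get_image(n)
def ray(p,uv):
    R,_=cv2.Rodrigues(np.array(p["rvec"]));t=np.array(p["tvec"]).reshape(3)
    u=cv2.undistortPoints(np.array([[uv]],float),np.array(p["camera_matrix"]),np.array(p["dist_coeffs"])).reshape(2)
    return -R.T@t, R.T@np.array([u[0],u[1],1])
def at(p,uv,z):
    c,d=ray(p,uv); return c+d*(z-c[2])/d[2]
def proj(p,X):
    return cv2.projectPoints(np.array(X,float).reshape(-1,3),np.array(p["rvec"]),np.array(p["tvec"]),np.array(p["camera_matrix"]),np.array(p["dist_coeffs"]))[0].reshape(-1,2)
E
python3 - <<'E'
from h import *
a=shot("scene");b=shot("top")
cv2.imwrite("pics/s0.png",a["image"]);cv2.imwrite("pics/t0.png",b["image"])
for n,p in(("scene",a),("top",b)):
    print(n,ray(p,(320,200)))
    for k in("lid_grip","cover_grip","grinder_mouth","seat"):
        print(k,[(np.round(r["box"]).tolist(),round(r["p"],2)) for r in ctrl.boxes_of(k,p)][:3])
o=ctrl.get_obs();print(o)
E
```

```text
pics
scene (array([-0.28918854,  0.61653322,  0.53754351]), array([ 0.74867716, -0.51532028, -0.41720391]))
lid_grip [([289.0, 218.0, 51.0, 38.0], 0.64)]
cover_grip [([203.0, 246.0, 63.0, 46.0], 0.66)]
grinder_mouth [([384.0, 190.0, 30.0, 56.0], 0.9)]
seat []
top (array([0.39762671, 0.06429605, 1.19953985]), array([ 0.11807288, -0.00288333, -0.99303162]))
lid_grip [([301.0, 188.0, 47.0, 48.0], 0.87)]
cover_grip [([221.0, 193.0, 49.0, 49.0], 0.63)]
grinder_mouth [([416.0, 209.0, 65.0, 60.0], 0.83)]
seat [([420.0, 211.0, 19.0, 16.0], 0.54)]
{'t': 0.5, 'q': array([-1.22001019e+00,  5.26942112e-02,  1.61294689e+00,  2.07029687e-05,
        1.47599221e+00, -1.18956401e-01]), 'dq': array([-2.34659853e-03,  1.24216504e-05, -2.14414033e-04, -3.10864518e-04,
        1.92483577e-05,  1.59752042e-04]), 'effort': array([-4.33756913e-04, -3.93218994e+01, -3.70026863e+01, -1.90338478e-04,
        1.36123712e-03,  1.81888510e-05]), 'tool_pos': array([ 0.28292783, -0.5572538 ,  0.23127912]), 'tool_rot': array([-3.05529717e+00, -7.31091561e-01, -2.47701075e-05]), 'contact_force': array([-0.48042178, -0.42854981, -0.36599542]), 'wrist_torque': array([-0.00851807,  0.02560526,  0.02191269]), 'opening': 0.08541409458707382}
```

Run:
```python
import cv2
t=cv2.imread("pics/t0.png")[140:270,170:470];cv2.imwrite("pics/t0c.png",cv2.resize(t,(780,338),interpolation=cv2.INTER_CUBIC))
```

```text
(no output)
```

View pics/t0c.png

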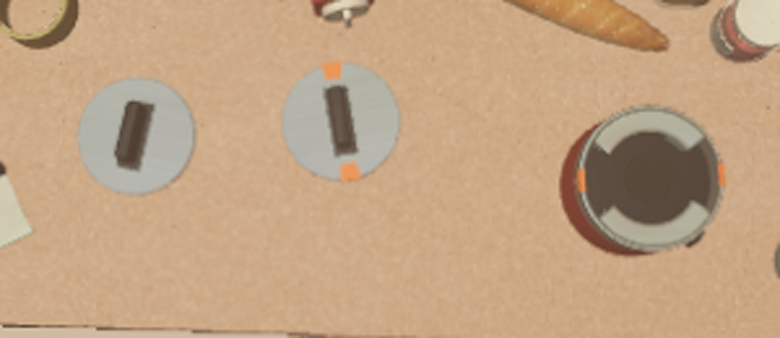

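View pics/s0.png

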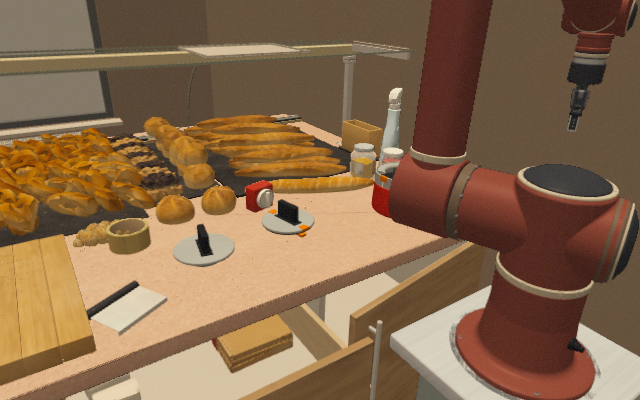

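The top crop shows the lid at about (301,187) with orange marks at (298,167) and (304,206), and the plain cover at about (222,192). The grinder is at about (420,209) with marks at (394,209) and (447,207). The scene view agrees on which one is the lid. Next I'll refine these by colour.

```bash
cat > meas.py <<'E'
from h import *
def orange(p,win,amin=6):
    x0,y0,x1,y1=win; im=p["image"][y0:y1,x0:x1]; hsv=cv2.cvtColor(im,cv2.COLOR_BGR2HSV)
    m=cv2.inRange(hsv,(5,140,170),(16,255,255)); n,l,s,c=cv2.connectedComponentsWithStats(m)
    return [(c[i]+[x0,y0],s[i,4]) for i in range(1,n) if s[i,4]>=amin]
E
python3 - <<'E'
from meas import *
p=shot("top")
for w,z in(((270,155,335,220),.028),((385,180,460,240),.115)):
    P=[]
    for c,a in orange(p,w): X=at(p,c,z);P.append(X);print(c.round(1),a,X.round(4))
    if len(P)==2:
        d=P[0]-P[1];print("mid",((P[0]+P[1])/2).round(4),"len",np.hypot(*d[:2]),"ang",np.degrees(np.arctan2(d[1],d[0])))
# plate circle: grey low saturation
for w,z in(((270,155,335,220),.028),((390,170,460,250),.115)):
    x0,y0,x1,y1=w;im=p["image"][y0:y1,x0:x1];hsv=cv2.cvtColor(im,cv2.COLOR_BGR2HSV)
    m=cv2.inRange(hsv,(0,0,110),(179,45,255));cs=cv2.findContours(m,cv2.RETR_EXTERNAL,cv2.CHAIN_APPROX_NONE)[0]
    pts=np.vstack([c for c in cs if len(c)>15]);
    X=np.array([at(p,q[0]+[x0,y0],z)[:2] for q in pts]);h=cv2.minEnclosingCircle(X.astype(np.float32));print(h)
for k,z in(("lid_grip",.05),("grinder_mouth",.115),("cover_grip",.03)):
    print(k,at(p,ctrl.boxes_of(k,p)[0]["box"][:2],z).round(4))
E
```

```text
[297.5 166.4] 32 [0.6328 0.1284 0.028 ]
[304.4 205.8] 31 [0.5191 0.1049 0.028 ]
mid [0.5759 0.1167 0.028 ] len 0.1161359519183016 ang 11.650707157938985
[447.  206.7] 21 [ 0.5177 -0.2763  0.115 ]
[393.  208.5] 24 [ 0.5091 -0.1322  0.115 ]
mid [ 0.5134 -0.2043  0.115 ] len 0.1443382022813573 ang -86.61634141974271
((0.5752164721488953, 0.11748731881380081), 0.06489165127277374)
((0.5123865604400635, -0.20153401792049408), 0.07228098064661026)
lid_grip [0.5646 0.1146 0.05  ]
grinder_mouth [ 0.505  -0.1971  0.115 ]
cover_grip [0.5525 0.3436 0.03  ]
```

```bash
python3 -m jog '[1,0.047,-0.039,0,0,0,0, 1,0.047,-0.039,0,0,0,0, 1,0.047,-0.039,0,0,0,0, 1,0.047,-0.039,0,0,0,0, 1,0.047,-0.039,0,0,0,0, 1,0.047,-0.039,0,0,0,0, 1,0.047,-0.039,0,0,0,0, 1,0.047,-0.039,0,0,0,0, 1,0.047,-0.039,0,0,0,0, 1,0.047,-0.039,0,0,0,0]' 80; python3 -m jog '[1,0.047,-0.039,0,0,0,0, 1,0.047,-0.039,0,0,0,0, 1,0,0,0.03,0,0,7.6, 1,0,0,0.03,0,0,7.6, 1,0,0,0,0,0,0]'
python3 - <<'E'
from h import *
o=ctrl.get_obs();p=o["tool_pos"];r=cv2.Rodrigues(o["tool_rot"])[0];print(p,r.round(3),np.degrees(np.arctan2(r[1,0],r[0,0])))
d=r.T@(np.array([.5755,.117,.10])-p);print("to lid",d)
b=shot("scene");cv2.imwrite("pics/s1.png",b["image"])
E
```

```text
t: 1.95
tool_pos: [0.5261, 0.0052, 0.2317]
tool_rot: [3.055, 0.731, 0.002]
contact_force: [1.2, -0.4, 0.3]
opening: 0.0855
t: 2.58
tool_pos: [0.572, 0.1154, 0.1682]
tool_rot: [-3.125, -0.324, 0.01]
contact_force: [-0.3, 0.2, 0.7]
opening: 0.0856
[0.5719512  0.11544342 0.16816563] [[ 0.979  0.205 -0.006]
 [ 0.205 -0.979 -0.   ]
 [-0.006 -0.001 -1.   ]] 11.8290433557422
to lid [ 0.00421018 -0.00073879  0.06814175]
```

```bash
python3 -m jog '[1,0.004,-0.001,0.045,0,0,0, 1,0,0,0.045,0,0,0, 1,0,0,0.03,0,0,0, 1,0,0,0.01,0,0,0, 1,0,0,0,0,0,0]'
python3 - <<'E'
from h import *
b=shot("scene");cv2.imwrite("pics/s1.png",cv2.resize(b["image"][100:300,180:420],(720,600),interpolation=cv2.INTER_CUBIC))
E
```

```text
t: 3.25
tool_pos: [0.5786, 0.117, 0.0426]
tool_rot: [3.125, 0.321, 0.002]
contact_force: [0.5, 0.7, 0.7]
opening: 0.0858
```

View pics/s1.png

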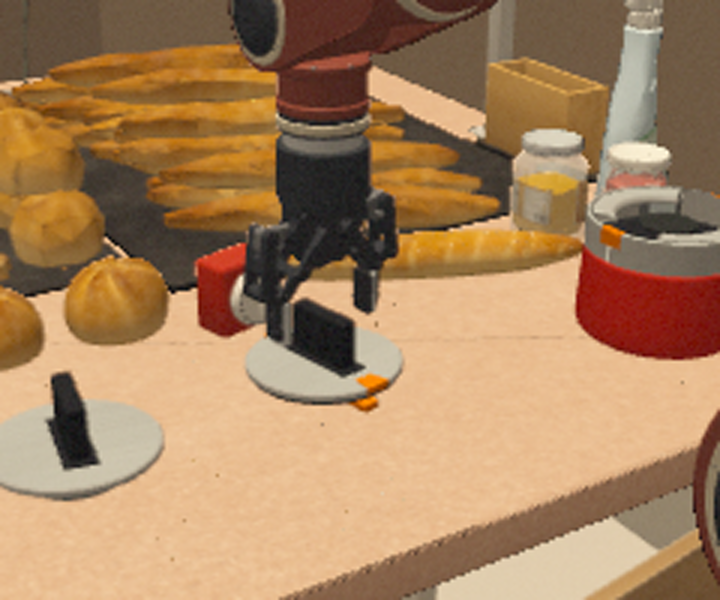

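The open jaws straddle the bar (crop about (325,330)), with one finger on each side. Closing now.

```bash
python3 -m jog '[0,-0.003,0,0.003,0,0,0, 0,0,0,0,0,0,0, 0,0,0,0,0,0,0, 0,0,0,0,0,0,0, 0,0,0,0,0,0,0, 0,0,0,0,0,0,0, 0,0,0,-0.01,0,0,0, 0,0,0,-0.02,0,0,0, 0,0,0,0,0,0,0]' 80
python3 - <<'E'
from meas import *
p=shot("scene");cv2.imwrite("pics/s2.png",cv2.resize(p["image"][150:260,220:420],(800,440),interpolation=cv2.INTER_CUBIC))
E
```

```text
t: 4.42
tool_pos: [0.5768, 0.1166, 0.0714]
tool_rot: [3.125, 0.321, 0.008]
contact_force: [0.4, 0.7, -2.2]
opening: 0.0149
```

View pics/s2.png

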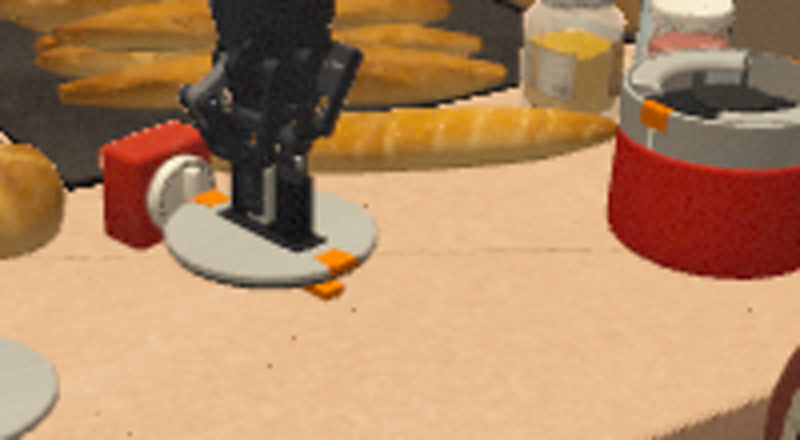

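The lid is held (opening 15 mm) and clear of the table. Next I'll lift it and turn it.

```bash
python3 -m jog '[0,0,0,-0.03,0,0,0, 0,0,0,-0.045,0,0,0, 0,0,0,-0.045,0,0,-10.2, 0,0,0,0,0,0,-10.2, 0,0,0,0,0,0,-10.2, 0,0,0,0,0,0,-10.2, 0,0,0,0,0,0,-10.2, 0,0,0,0,0,0,-10.2, 0,0,0,0,0,0,-10.2, 0,0,0,0,0,0,-10.2]' 80
python3 - <<'E'
from meas import *
o=ctrl.get_obs();p=o["tool_pos"];r=cv2.Rodrigues(o["tool_rot"])[0];print(p,r.round(3),np.degrees(np.arctan2(r[1,0],r[0,0])))
print("to mouth",r.T@(np.array([.513,-.203,.19])-p))
b=shot("top");print(orange(b,(250,100,350,260)))
cv2.imwrite("pics/t2.png",cv2.resize(b["image"][120:260,220:470],(800,448),interpolation=cv2.INTER_CUBIC))
E
```

```text
t: 5.72
tool_pos: [0.5743, 0.1165, 0.1876]
tool_rot: [-2.149, -2.291, 0.001]
contact_force: [-0.3, 0.1, -1.5]
opening: 0.0151
[0.57430938 0.1164943  0.18764985] [[-0.064  0.998 -0.001]
 [ 0.998  0.064 -0.   ]
 [-0.    -0.001 -1.   ]] 93.65534924929956
to mouth [-0.31493567 -0.08155637 -0.0022475 ]
[(array([265.15300546, 110.32786885]), np.int32(183)), (array([335.31805158, 115.21203438]), np.int32(349)), (array([264.27692308, 120.67692308]), np.int32(65)), (array([278.1875, 117.75  ]), np.int32(16)), (array([299.90909091, 127.36363636]), np.int32(11)), (array([275.        , 178.56818182]), np.int32(44))]
```

View pics/t2.png

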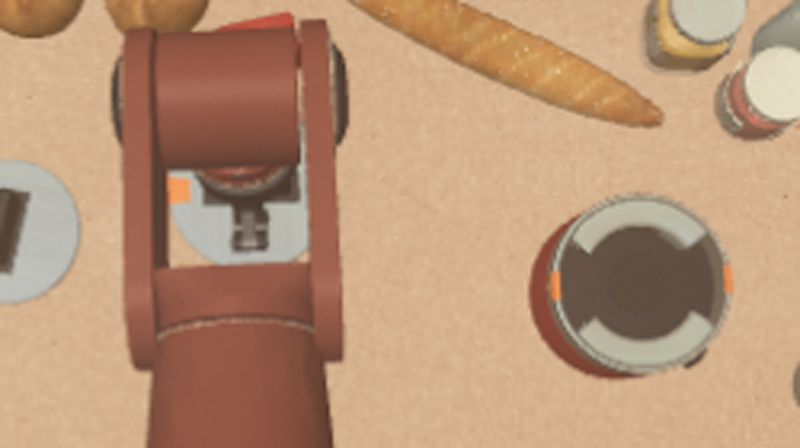

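Run:
```python
from meas import *
b=shot("top");print(at(b,(275,178.6),.176),at(b,(420.3,208.75),.115))
im=b["image"][170:250,385:460]
g=cv2.resize(im,None,fx=4,fy=4,interpolation=cv2.INTER_CUBIC)
c=cv2.HoughCircles(cv2.medianBlur(cv2.cvtColor(g,cv2.COLOR_BGR2GRAY),5),cv2.HOUGH_GRADIENT,1,10,param1=120,param2=25,minRadius=60,maxRadius=130)
for q in c[0][:6]:
    uv=(q[:2]+.5)/4-.5+[385,170]; print(uv,q[2]/4,at(b,uv,.115).round(4))
P=np.array([.513,-.203,.115]);th=np.linspace(0,2*np.pi,73)
v=b["image"].copy();v=cv2.resize(v[160:260,370:470],None,fx=6,fy=6,interpolation=cv2.INTER_CUBIC)
for rr in(.048,.078):
    q=(proj(b,np.c_[P[0]+rr*np.cos(th),P[1]+rr*np.sin(th),0*th+.115])-[370,160]+.5)*6
    cv2.polylines(v,[q.astype(int).reshape(-1,1,2)],True,(0,255,0),1)
cv2.imwrite("pics/t3.png",v)
```

```text
[0.57041995 0.17572374 0.176     ] [ 0.5103701  -0.20486484  0.115     ]
[411.5 211. ] 26.55 [ 0.5038 -0.1814  0.115 ]
[420.5  209.25] 26.95 [ 0.5091 -0.2054  0.115 ]
[422.5 206.5] 30.325 [ 0.5165 -0.2108  0.115 ]
[419.   207.25] 27.05 [ 0.5143 -0.2014  0.115 ]
[413.75 208.75] 29.675 [ 0.5099 -0.1874  0.115 ]
[418.25 212.75] 22.875 [ 0.4996 -0.1994  0.115 ]
```

View pics/t3.png

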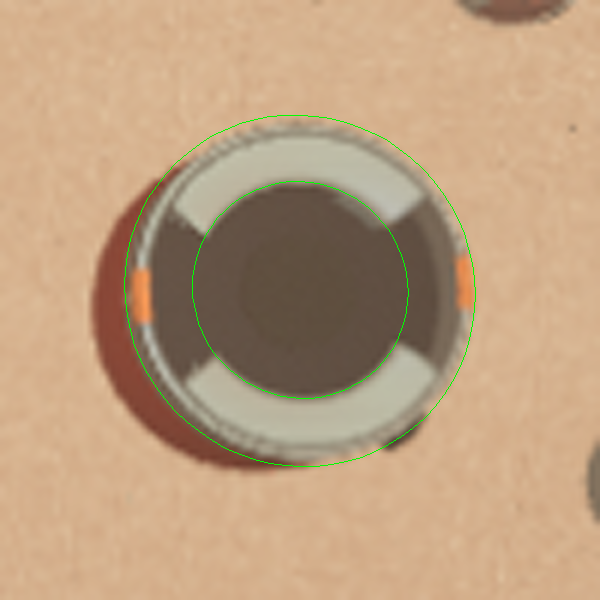

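The projected bore circle fits the grinder at (0.513, -0.203). The visible lid mark is about 1 mm from where I expected it. I'll move the lid over the grinder.

```bash
python3 -m jog '[0,-0.0525,-0.0136,0,0,0,0, 0,-0.0525,-0.0136,0,0,0,0, 0,-0.0525,-0.0136,0,0,0,0, 0,-0.0525,-0.0136,0,0,0,0, 0,-0.0525,-0.0136,0,0,0,0, 0,-0.0525,-0.0136,0,0,0,0, 0,0,0,0,0,0,0, 0,0,0,0,0,0,0]' 80
python3 - <<'E'
from meas import *
o=ctrl.get_obs();p=o["tool_pos"];r=cv2.Rodrigues(o["tool_rot"])[0];print(p,np.degrees(np.arctan2(r[1,0],r[0,0])))
print("to mouth",r.T@(np.array([.513,-.203,.19])-p))
b=shot("top");s=shot("scene")
for c,a in orange(b,(370,150,470,270)):print(c,a,at(b,c,.176))
im=s["image"].copy();ce=p+r[:,2]*0
q=proj(s,[[.513,-.203,.115]])[0];print(q)
x,y=int(q[0]),int(q[1])
cv2.imwrite("pics/s4.png",np.hstack([cv2.resize(im[y-60:y+50,x-50:x+50],(400,440)),cv2.resize(b["image"][160:260,375:465],(396,440))]))
E
```

```text
t: 6.82
tool_pos: [0.5113, -0.2024, 0.188]
tool_rot: [-2.158, -2.282, -0.001]
contact_force: [0.1, 0.1, -2.1]
opening: 0.015
[ 0.51133497 -0.20236112  0.18798263] 93.18734725092467
to mouth [-0.00072872  0.00162623 -0.00201857]
[395.83333333 150.16666667] 6 [ 0.65183017 -0.12782595  0.176     ]
[411.54368932 153.        ] 103 [ 0.64567853 -0.16792962  0.176     ]
[401.84615385 207.07692308] 52 [ 0.50701358 -0.14333489  0.176     ]
[393.  208.5] 24 [ 0.50286363 -0.12117941  0.176     ]
[402.7000037  170.32138256]
```

View pics/s4.png

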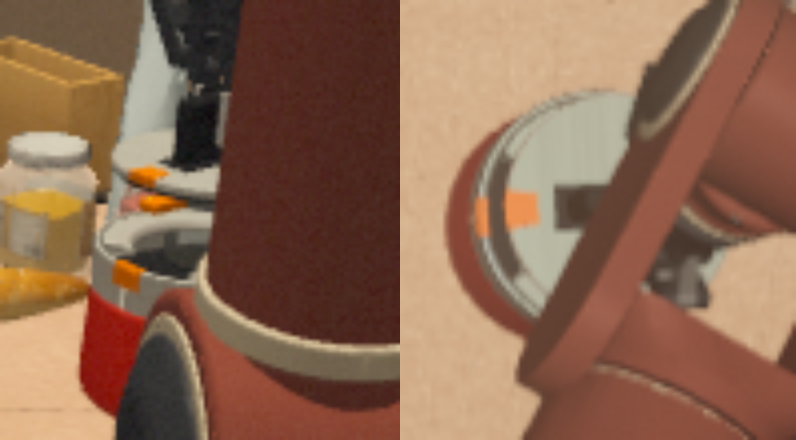

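The lid sits above the mouth, with its mark in line with the collar's mark. I'll correct by 3 mm and lower it.

```bash
python3 -m jog '[0,-0.002,0.0025,0,0,0,0, 0,0,0,0.01,0,0,0, 0,0,0,0.008,0,0,0, 0,0,0,0.008,0,0,0, 0,0,0,0.006,0,0,0,0,0,0,0.006,0,0,0, 0,0,0,0,0,0,0]' 80
```

```text
t: 7.8
tool_pos: [0.5138, -0.2044, 0.1496]
tool_rot: [-2.156, -2.284, 0.0]
contact_force: [1.0, 0.5, -1.9]
opening: 0.0149
```

```bash
python3 -m jog '[0,0,0,0.004,0,0,0, 0,0,0,0.003,0,0,0, 0,0,0,0,0,0,0]' 80; python3 -m jog '[0,0,0,0.004,0,0,0, 0,0,0,0.004,0,0,0, 0,0,0,0,0,0,0]' 80
```

```text
t: 8.18
tool_pos: [0.5143, -0.2046, 0.1438]
tool_rot: [2.156, 2.284, 0.0]
contact_force: [-1.2, -0.2, 0.7]
opening: 0.0148
t: 8.55
tool_pos: [0.5145, -0.2048, 0.1356]
tool_rot: [2.156, 2.284, 0.0]
contact_force: [-0.6, -0.2, 3.0]
opening: 0.0151
```

```bash
python3 -m jog '[0,0,0,0.002,0,0,0, 0,0,0,0.002,0,0,0, 0,0,0,0,0,0,0, 0,0,0,0,0,0,0]' 80
python3 - <<'E'
from meas import *
for i in range(2):
    s=shot("scene");o=ctrl.get_obs();print(o["contact_force"],o["wrist_torque"])
cv2.imwrite("pics/s5.png",cv2.resize(s["image"][120:220,345:425],(640,600),interpolation=cv2.INTER_CUBIC))
E
```

```text
t: 9.05
tool_pos: [0.5145, -0.2047, 0.1317]
tool_rot: [2.155, 2.284, 0.0]
contact_force: [-0.2, 0.6, 4.6]
opening: 0.015
[-1.57216273 -0.37794505  4.90664309] [0.00826856 0.10227329 0.05270185]
[-0.79889872 -0.67802383  4.92204409] [-0.03238684  0.01050222 -0.03520203]
```

View pics/s5.png

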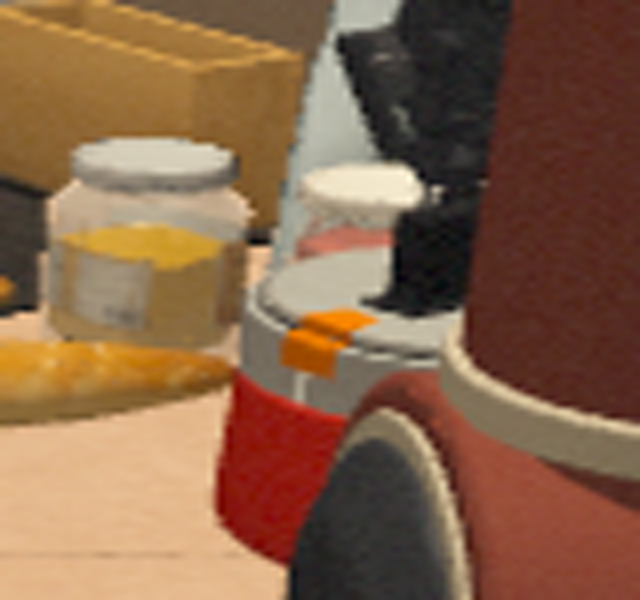

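The plate is pressed almost onto the collar with the marks adjacent, and the spring force is about 7 N. Twisting clockwise, which is + about tool z.

```bash
python3 -m jog '[0,0,0,0,0,0,8, 0,0,0,0,0,0,8, 0,0,0,0,0,0,8, 0,0,0,0,0,0,0]' 90
python3 - <<'E'
from h import *
o=ctrl.get_obs();print(o["contact_force"],o["wrist_torque"])
E
```

```text
t: 9.65
tool_pos: [0.5148, -0.2045, 0.1317]
tool_rot: [2.582, 1.788, 0.002]
contact_force: [1.3, 0.7, 4.4]
opening: 0.0149
[1.31506955 0.70563001 4.39695313] [ 0.07891001 -0.32783081 -0.03056676]
```

```bash
python3 -m jog '[0,0,0,0,0,0,9, 0,0,0,0,0,0,9, 0,0,0,0,0,0,9, 0,0,0,0,0,0,9, 0,0,0,0,0,0,9, 0,0,0,0,0,0,9, 0,0,0,0,0,0,9, 0,0,0,0,0,0,3, 0,0,0,0,0,0,0]' 90
python3 - <<'E'
from meas import *
o=ctrl.get_obs();r=cv2.Rodrigues(o["tool_rot"])[0];print(o["contact_force"],o["wrist_torque"],np.degrees(np.arctan2(r[1,0],r[0,0])))
E
```

```text
t: 10.78
tool_pos: [0.5147, -0.205, 0.1318]
tool_rot: [3.139, 0.095, 0.002]
contact_force: [1.6, -1.3, 5.2]
opening: 0.0149
[ 1.63182274 -1.33139059  5.21329454] [-0.35617363 -0.2676445  -0.01063738] 3.46133780512485
```

```bash
python3 -m jog '[0,0,0,-0.003,0,0,0, 0,0,0,0,0,0,0, 1,0,0,0,0,0,0, 1,0,0,0,0,0,0, 1,0,0,0,0,0,0, 1,0,0,0,0,0,0, 1,0,0,0,0,0,0]'; python3 -m jog '[1,0,0,-0.03,0,0,0, 1,0,0,-0.04,0,0,0, 1,0,0,-0.04,0,0,0, 1,0.03,0.05,0,0,0,0, 1,0.03,0.05,0,0,0,0, 1,0.03,0.05,0,0,0,0, 1,0.0,0.05,0,0,0,0, 1,0,0.05,0,0,0,0, 1,0,0,0,0,0,0]'
python3 - <<'E'
from meas import *
o=ctrl.get_obs();print(o["tool_pos"],o["contact_force"],o["opening"])
b=shot("top");s=shot("scene")
cv2.imwrite("pics/s6.png",np.hstack([cv2.resize(s["image"][130:230,345:435],(396,440),interpolation=cv2.INTER_CUBIC),cv2.resize(b["image"][160:260,375:465],(396,440),interpolation=cv2.INTER_CUBIC)]))
c=[]
for q,a in orange(b,(375,160,465,260)):print(q,a,at(b,q,.126).round(4))
E
```

```text
t: 11.65
tool_pos: [0.514, -0.2044, 0.1342]
tool_rot: [-3.14, -0.091, 0.001]
contact_force: [-0.4, 0.1, -1.1]
opening: 0.0856
t: 12.78
tool_pos: [0.6175, -0.4522, 0.2428]
tool_rot: [-3.14, -0.085, 0.002]
contact_force: [0.5, -0.4, -0.1]
opening: 0.0856
[ 0.61746494 -0.45222236  0.24277616] [ 0.50569027 -0.36167642 -0.13958903] 0.08562133861054952
[420.15 184.4 ] 40 [ 0.5738 -0.2019  0.126 ]
[447.42857143 206.92857143] 14 [ 0.5159 -0.2741  0.126 ]
[393.  208.5] 24 [ 0.508  -0.1302  0.126 ]
[422.61538462 228.53846154] 39 [ 0.4575 -0.2082  0.126 ]
```

View pics/s6.png

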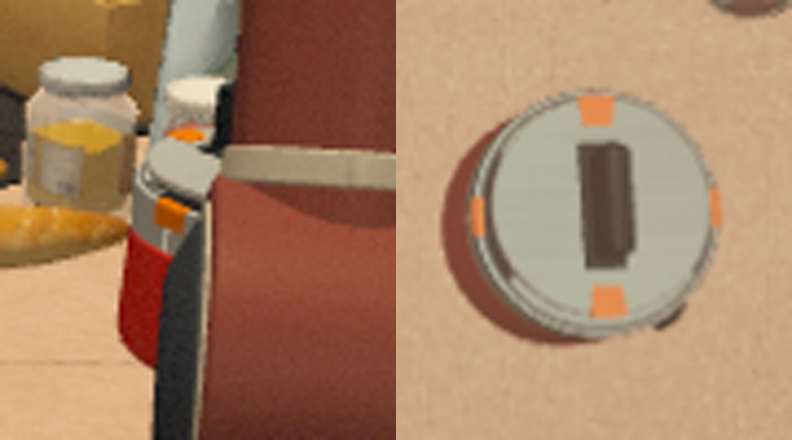

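The lid now sits turned a quarter from the slots, released, with its marks at about 90° to the collar's. One numerical check of its height from the scene view.

Run:
```python
from meas import *
s=shot("scene");b=shot("top")
for q,a in orange(s,(345,130,435,230)):print(q,a)
t=[q for q,a in orange(b,(375,160,465,260)) if a>30]
for z in(.121,.126,.134):
    P=[at(b,q,z) for q in t];print(z,proj(s,P[:1]),np.linalg.norm(P[0]-P[1]))
# left plate edge silhouette
print(ctrl.get_obs()["t"],[at(b,ctrl.boxes_of("cover_grip",b)[0]["box"][:2],.03).round(4)])
```

```text
[387.         160.10526316] 19
[383.8 176.4] 15
[370.         179.66666667] 9
0.121 [[387.49457513 161.52442255]] 0.11683943189079797
0.126 [[387.51137553 159.98956654]] 0.11629777628375221
0.134 [[387.53848792 157.51667245]] 0.11543112731247902
12.975 [array([0.549 , 0.3449, 0.03  ])]
```

The plate top triangulates to z ≈ 0.126, so its underside is about 5 mm above the collar. That is the locked height; unlocked it would be 0.134.

```bash
python3 -c "
from station import ctrl
print(ctrl.finish_job())"
```

```text
the job is handed in; nothing more can be done
None
```

The grinder is closed with its own lid and locked, and the job was handed in at about 13 s. I gripped the lid by its bar, lined the lugs up with the slots and pressed it down to about 7 N. I then turned it about 90° clockwise, let go and backed the arm away.

- **Angle:** after release the lid's marks lie at about 3°. The slots are at about 93°, so it stayed a quarter turn round.
- **Height:** triangulating from both cameras puts the plate top at about 0.126 m, roughly 5 mm above the collar, which is the locked height. The scene view of the lid was partly hidden by the arm, so this rests on one lid mark there.
- **Plain cover:** I never touched it. The network's position for it moved about 4 mm between the first and last pictures, which I put down to detection noise.
- **Forces:** about 5 N at most in the readings I took, and no checks failed.

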